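# Free a seized plunger from a die

### The arm

A 6-joint arm with a two-finger parallel gripper is mounted at the origin on a cart in front of the work surface, level with it; the furniture and walls round the work are solid. World frame = base frame: x ahead of the robot, y to its left, z up, the work surface at z = 0. Lengths are in m, angles in rad, forces in N, time in s.
With the tool pointing down it reaches from about 0.25 to 0.725 m from the base axis. Payload 4 kg.
Tool frame: the origin (TCP) lies at the very end of the fingers, on their centre line; the grasp point (between the pads) lies 19 mm behind it; z points along the fingers, y is the line along which they close (so a half turn about z gives the same grasp; the last joint's range is limited). The gripper opens to 85 mm and grips with 20 to 120 N. Pads are 22 mm wide; open, the fingers measure 114 mm over their backs; the gripper's body (76 mm by 85 mm) begins 54 mm behind the grasp point. The pads swing forward as they close: fully open they stand 13 mm farther back than shut.
Start: joints at [-1.109, 0.241, 0.005, 1.335, 0, 1.571], TCP at [0.223, -0.448, 0.231] pointing down, gripper open.
Joint ranges: [-2.72, 2.72], [-1.05, 1.87], [-1.09, 1.28], [-1.99, 2.15], [-1.42, 1.44], [-3.14, 3.14]. Speed limits (rad/s): [2.79, 2.79, 3.14, 3.14, 3.14, 3.14].

### API

Orientations are given as a unit quaternion [x, y, z, w].
In Python, from workcell import telemetry, vision, workorder gives the robot as it stands.
- The arm moves only by the shell command python3 -m inch 'ROWS'. ROWS is JSON, a list of rows, each a list of 3 entries, a list of its own where there are three numbers: the turn, a rotation vector about the tool's x, y, z scaled (see below), then the shift along the tool's x, y, z scaled (see below), then the closure, from -1 (fully open) to 1 (shut). A call has 1 to 10 rows; each row shifts and turns the commanded pose from where the row before left it, along the tool's axes as they then stand; what a row does not reach is not made up. The controller multiplies each number of a shift by 0.3 m and each number of a turn by 360 degrees. A row lasts 1/12 s, in which the tool goes at most 41.7 mm and 7.16 degrees, less where a joint would pass 70% of its speed; a pose out of reach is approached as far as the arm can. A call with a number of a shift or a turn outside -1 to 1 is refused whole. A call with a gripper value outside its range is refused whole. The fingers move at their own pace and stop on an object; the grip force is fixed at half the most. Time passes only in rows, so rows that do not move let the fingers close. It gives the time, the measured TCP pose, the force, the opening and the grip force at its end, in the units of the state.
- telemetry.get_obs(): the state, without advancing time (a new reading comes with each control period).
- vision.camera(name): name is "side" or "top" or "wrist"; returns a dict with "img" (420x560x3 uint8, red, green, blue), "fov_y" (degrees; the focal length in pixels is half the picture's height over the tangent of half this angle, whatever the lens; pixels are square), "cx", "cy" (the principal point, pixels), "pose" (4x4, takes a point from camera to world coordinates). Camera axes: x right, y up, looking along -z (the intrinsics and any distortion apply to the point x, -y, -z); pixel columns grow to the right and rows downward; lengths in m; the calibration is good to about 2 mm. A picture is of the moment at which its call begins. There is no depth.
- workorder.job_done(): hands the job in; it is judged then, once.
The state is a dict: "clock": time; "joint_pos": joint angles; "joint_vel": joint speeds; "tau": joint torques, N m; "eef_pos": TCP position; "tool_rot": TCP orientation; "ft_force": force on the tool from outside, world axes, zero at the start; "ft_torque": the same for the moment, N m; "grip_width": finger opening in m; "grasp_force": force on a finger pad.
Only numpy, scipy, OpenCV 4.12 (cv2) and the standard library are available. Lean on these libraries where they do the work, as an engineer would, in place of code of your own. Each camera call takes 0.05 s, during which the arm holds its last target. There are 200 camera calls.

### The job

The steel plunger has seized in the bore of the aluminium die block that lies loose in its nest. Work it free by twisting it back and forth by its head while pulling gently upward, so that the block stays down in its nest, then hang it upright by its collar in the forked rest and let go. Leave the beaker, the flask, the dish and the spatula where they are.

Things in the scene. Friction and masses are not known exactly. Their poses are not given: they have to be found in the camera images.
- nest: dark steel base plate 150 x 150 x 12 mm fixed to the bench, with a square curb (recess 93 x 93 mm, curb 14 mm high) in which the die sits; origin at the centre of its underside, z up
- die: loose square aluminium block 90 x 90 x 70 mm, 1.5 kg (weight about 15 N), in the nest's recess (1.5 mm play, turns at most 0.03 rad); origin at the centre of its underside, 12 mm above the bench while seated; bore 22 mm wide, open at the top, along its z axis. Only its weight holds it down: a straight pull on the seized plunger (sticks with about 20 to 35 N) lifts the block with it
- die_mouth (a point): centre of the bore's mouth, on the die's top face, 70 mm above the die's origin. The bore's dry friction opposes the direction of sliding: while the plunger turns it hardly resists a slow pull (about 3 mm up for each swing of 1.2 rad works); turning takes 0.2 to 0.4 N m
- plunger: steel plunger 133 mm long, 0.25 kg, upright in the bore; origin at the centre of its foot, z axis towards the head. From the foot up: shaft 20 mm diameter, 80 mm long; collar 40 mm diameter, 8 mm thick; head with two flats (88 to 133 mm). At the start its foot is 54 mm below the die's mouth; it is seized over the first 26 mm of travel, then slides freely
- plunger_head (a point): centre of the plunger's head, 110.5 mm above its foot; the head is 45 mm high, 40 mm long along the plunger's x axis and 24 mm thick between its flats along the plunger's y axis: grip the flats here
- plunger_collar (a point): centre of the underside of the plunger's collar, 80 mm above its foot
- rest: grey forked rest fixed to the bench: base plate 140 x 110 x 12 mm, a column at its +x side, on top a level fork with two prongs along x, 10 mm thick, top faces 120 mm above the bench, 27 mm gap, open towards the rest's -x side; a nib 4 mm high on each prong tip; the gap ends 22 mm from the origin towards +x; origin at the centre of its underside, z up
- rest_seat (a point): where the centre of the collar's underside belongs: middle of the gap, level with the prongs' top faces, 120 mm above the bench; nibs stand 26 to 34 mm from it towards -x of the rest
- beaker: glass beaker 74 x 80 x 94 mm, loose bystander; origin under its centre
- flask: small stoppered conical flask 51 mm wide, 94 mm high, loose bystander; origin under its centre
- dish: round glass dish 61 mm wide, 14 mm high, loose bystander; origin under its centre
- spatula: spatula with wooden handle, 187 mm long, loose bystander lying near the front edge; origin under its centre
There are look-alikes about, which are no part of the job. Of the things that look like the plunger, the smaller one is meant.

How it is judged:
By the outcome, as a careful person would: the job done as asked, in the order asked, and still so for the second after the job is handed in, with the robot touching nothing.
It also fails if it takes over 69 s, if anything falls off the work surface, if the arm or the gripper's body presses on something with over 40 N, if the wrist force passes 120 N, or if a joint passes its speed limit or range.

## Working session

There is one attempt and no reset: what is moved stays moved. The work goes in short steps, Python scripts to look and compute and a shell command to move; the robot and the scene stay as the last step left them, time stands still between calls to the robot, and variables do not carry over. Pictures are saved under pics/ and viewed, at most 10 in all, crops included, and the job is handed in when it is done.

```bash
mkdir -p pics; ls; python3 - <<'E'
from workcell import telemetry, vision
import cv2,numpy as np,pickle
o=telemetry.get_obs(); print(o)
d={}
for n in("top","side","wrist"):
    c=vision.camera(n); d[n]=c
    cv2.imwrite(f"pics/{n}0.png",c["img"][:,:,::-1])
    print(n,{k:v for k,v in c.items() if k!="img"})
pickle.dump(d,open("c0.pkl","wb"))
E
```

```text
pics
{'clock': 0.0, 'joint_pos': array([-1.10899666e+00,  2.41394625e-01,  3.77931930e-03,  1.33519050e+00,
        4.22811672e-05,  1.57077696e+00]), 'joint_vel': array([ 0.00094596,  0.00110925, -0.00029188, -0.00032542,  0.00091139,
       -0.00041796]), 'tau': array([-8.29135352e-04, -3.72323227e+01,  2.52405506e+01,  1.71891181e-02,
        1.58115367e-04, -1.35590730e-05]), 'eef_pos': array([ 0.2225235 , -0.44708188,  0.23044313]), 'tool_rot': array([ 9.73458156e-01,  2.28862859e-01, -2.09348644e-04, -9.82912431e-04]), 'ft_force': array([-0.42720108,  0.21077932,  0.28821457]), 'ft_torque': array([-0.02295769, -0.01852103, -0.0003978 ]), 'grasp_force': 0.0, 'grip_width': 0.08543668651539332}
top {'fov_y': 47.804862264431925, 'cx': 282.3392120738501, 'cy': 199.32807093273107, 'pose': array([[-0.00446764,  0.99852832, -0.05404838,  0.47461221],
       [-0.99998107, -0.00423241,  0.00446591,  0.07690756],
       [ 0.00423058,  0.0540673 ,  0.99852833,  1.10023625],
       [ 0.        ,  0.        ,  0.        ,  1.        ]])}
side {'fov_y': 48.10754414012155, 'cx': 274.8177525435897, 'cy': 201.6904399708773, 'pose': array([[-0.99846875, -0.01183484,  0.05403779,  0.60229767],
       [ 0.05045392, -0.59538814,  0.80185246,  1.0663698 ],
       [ 0.02268366,  0.80335105,  0.59507356,  0.83397525],
       [ 0.        ,  0.        ,  0.        ,  1.        ]])}
wrist {'fov_y': 68.49470348714173, 'cx': 277.3422668889368, 'cy': 206.70825729223964, 'pose': array([[ 0.44603871,  0.85531253,  0.26360945,  0.28945259],
       [-0.89501125,  0.4269374 ,  0.12914844, -0.41354008],
       [-0.00208246, -0.29353863,  0.95594494,  0.37375523],
       [ 0.        ,  0.        ,  0.        ,  1.        ]])}
```

View pics/top0.png

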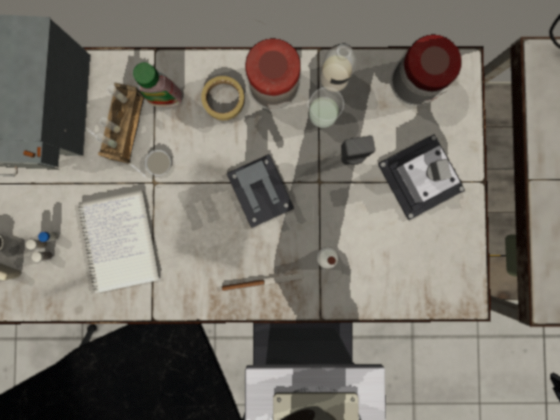

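View pics/side0.png

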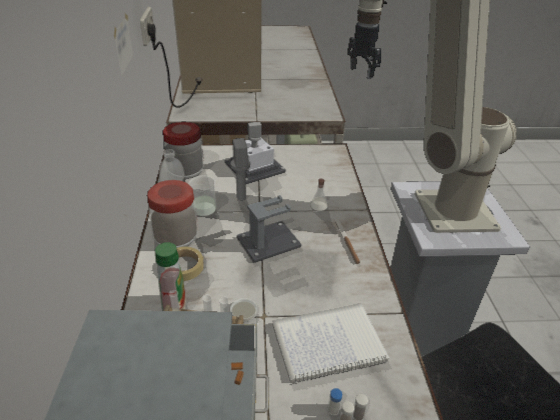

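The top view shows the nest and die at about (422,178) with a grey head at (437,170). A dark upright post stands at (358,150), and the forked rest is at (261,190) with its fork opening towards about (268,205). In the side view the plunger in the die is at (254,135), the dark post at (241,170) and the rest at (268,225). There are two plunger candidates: the head in the die and the dark post. I'll enlarge both in one crop.

```bash
python3 - <<'E'
import cv2,numpy as np
t=cv2.imread("pics/top0.png");s=cv2.imread("pics/side0.png")
a=cv2.resize(t[120:225,330:470],(400,300),interpolation=2);b=cv2.resize(s[110:215,200:340],(400,300),interpolation=2)
c=cv2.resize(t[140:245,205:345],(400,300),interpolation=2);d=cv2.resize(s[180:285,200:340],(400,300),interpolation=2)
im=np.vstack([np.hstack([a,b]),np.hstack([c,d])])
cv2.imwrite("pics/crop1.png",np.clip(im*1.3,0,255).astype(np.uint8))
E
```

```text
(no output)
```

View pics/crop1.png

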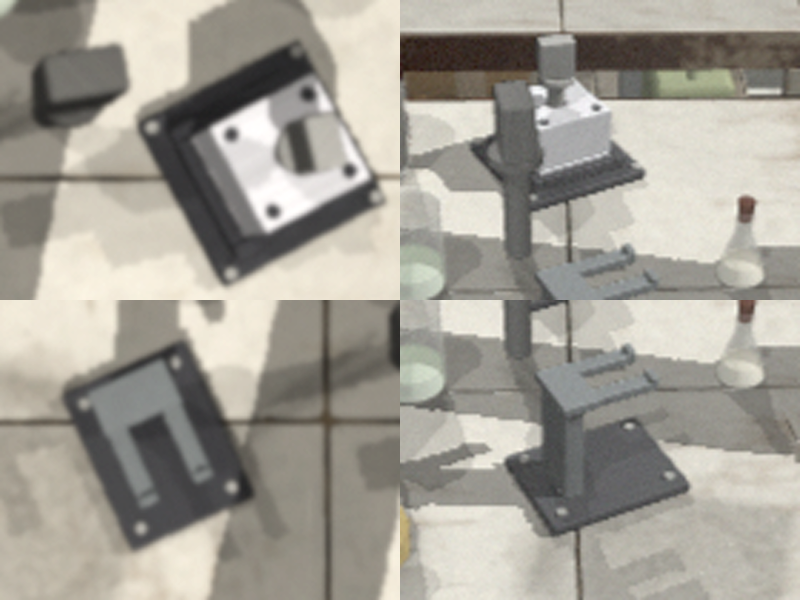

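Candidates for the plunger are the head in the die at top px (443,170) and the dark standing post at (358,150). The crop confirms that the one in the die is the smaller, and it sits in the bore, so it is the one meant. The dark post is a taller copy. The crop also shows four holes on the die top, the nest and rest screws, and the fork opening down and to the right.

```bash
cat > h.py <<'E'
import numpy as np, cv2, pickle
from scipy.spatial.transform import Rotation as R
def foc(c): return 210/np.tan(np.radians(c["fov_y"]/2))
def ray(c,p):
    p=np.atleast_2d(p).astype(float);f=foc(c);P=np.array(c["pose"])
    d=np.c_[(p[:,0]-c["cx"])/f,-(p[:,1]-c["cy"])/f,-np.ones(len(p))]
    return P[:3,3],d@P[:3,:3].T
def plane(c,p,z):
    o,d=ray(c,p); return o+d*((z-o[2])/d[:,2])[:,None]
def proj(c,X):
    P=np.array(c["pose"]);q=(np.atleast_2d(X)-P[:3,3])@P[:3,:3];f=foc(c)
    return np.c_[c["cx"]+f*q[:,0]/-q[:,2],c["cy"]-f*q[:,1]/-q[:,2]]
def go(o,pos,yaw):
    "shift in tool axes (units of .3 m) and turn (units of 2pi) from the measured pose to a tool-down pose; tool x at yaw"
    r=R.from_quat(o["tool_rot"]); t=R.from_euler("z",yaw)*R.from_euler("x",np.pi)
    return (r.inv().apply(np.array(pos)-o["eef_pos"])/.3).round(4),((r.inv()*t).as_rotvec()/(2*np.pi)).round(4)
E
python3 - <<'E'
from h import *
d=pickle.load(open("c0.pkl","rb"));t=d["top"];s=d["side"]
A=lambda l,ox,oy:np.array(l)/2.857+[ox,oy]
die=plane(t,A([(307,93),(349,170),(272,212),(232,133)],330,120),.082)
nest=plane(t,A([(296,50),(377,198),(231,272),(151,128)],330,120),.012)
rest=plane(t,A([(176,62),(232,186),(141,228),(84,102)],205,140),.012)
nib=plane(t,A([(148,195),(200,170)],205,140),.124)
for n,q in(("die",die),("nest",nest),("rest",rest),("nib",nib)):
    e=q-np.roll(q,1,0);print(n,q.mean(0).round(4),"sides",np.linalg.norm(e,axis=1).round(4),"dirs",np.degrees(np.arctan2(e[:,1],e[:,0])).round(1))
sd=plane(s,A([(528,455-300),(562,512-300),(670,475-300),(628,426-300)],200-140,180),.012);print("rest side",sd.mean(0))
sn=plane(s,A([(544,121),(596,107)],60,110),.082);print(sn)
# head top mask
im=t["img"];g=cv2.resize(im[150:190,415:465],None,fx=1,fy=1).astype(int);
print("head top",plane(t,A([(325,143)],330,120),.161))
for n,p in(("flask",(328,259)),("decoy",(358,150)),("beaker",(325,108))):print(n,plane(t,[p],.09)[0].round(3))
o,dd=ray(t,A([(325,143)],330,120));o2,d2=ray(s,A([(557,43)],60,110))
M=np.c_[dd[0],-d2[0]];k=np.linalg.lstsq(M,o2-o,rcond=None)[0];print(o+k[0]*dd[0],o2+k[1]*d2[0])
E
```

```text
die [ 0.585  -0.2503  0.082 ] sides [0.065  0.0662 0.0669 0.0667] dirs [ -62.3 -152.6  118.2   25.8]
nest [ 0.5847 -0.2514  0.012 ] sides [0.1346 0.1361 0.133  0.1324] dirs [ -62.  -152.5  116.4   28.2]
rest [0.554  0.1225 0.012 ] sides [0.081  0.11   0.0805 0.1116] dirs [ -66.6 -156.   114.5   24.3]
nib [0.5182 0.1065 0.124 ] sides [0.0416 0.0416] dirs [115.5 -64.5]
rest side [0.55106395 0.12095693 0.012     ]
[[ 0.59718841 -0.20684768  0.082     ]
 [ 0.53913633 -0.2366155   0.082     ]]
head top [[ 0.58256635 -0.24952596  0.161     ]]
flask [ 0.402 -0.024  0.09 ]
decoy [ 0.635 -0.091  0.09 ]
beaker [ 0.726 -0.021  0.09 ]
[ 0.58342847 -0.25213285  0.15349927] [ 0.58207175 -0.25200937  0.15330041]
```

```bash
python3 - <<'E'
from h import *
from workcell import telemetry
o=telemetry.get_obs()
print(go(o,[.583,-.251,.27],np.radians(10)))
E
```

```text
(array([ 1.3669, -0.0503, -0.1312]), array([-0.0003,  0.    ,  0.0457]))
```

```bash
python3 -m inch '[[[0,0,0],[0.115,-0.005,-0.0131],-1],[[0,0,0],[0.115,-0.005,-0.0131],-1],[[0,0,0],[0.115,-0.005,-0.0131],-1],[[0,0,0],[0.115,-0.005,-0.0131],-1],[[0,0,0],[0.115,-0.005,-0.0131],-1],[[0,0,0],[0.115,-0.005,-0.0131],-1],[[0,0,0],[0.115,-0.005,-0.0131],-1],[[0,0,0],[0.115,-0.005,-0.0131],-1],[[0,0,0],[0.115,-0.005,-0.0131],-1],[[0,0,0],[0.115,-0.005,-0.0131],-1]]'
python3 -m inch '[[[0,0,0],[0.11,0,0],-1],[[0,0,0],[0.107,0,0],-1],[[0,0,0.016],[0,0,0],-1],[[0,0,0.016],[0,0,0],-1],[[0,0,0.0137],[0,0,0],-1],[[0,0,0],[0,0,0],-1],[[0,0,0],[0,0,0],-1]]'
python3 - <<'E'
from h import *
from workcell import telemetry,vision
o=telemetry.get_obs();c=vision.camera("wrist");pickle.dump((o,c),open("c1.pkl","wb"))
cv2.imwrite("pics/w1.png",c["img"][:,:,::-1]);print(o["joint_pos"],c["pose"])
E
```

```text
clock: 0.98
eef_pos: [0.5261, -0.2793, 0.2704]
tool_rot: [0.973, 0.229, -0.0, -0.0]
ft_force: [1.2, -1.0, 0.5]
grip_width: 0.0855
grasp_force: 0.0
clock: 1.57
eef_pos: [0.5831, -0.2514, 0.2701]
tool_rot: [0.996, 0.088, -0.0, -0.0]
ft_force: [-0.2, -0.3, 0.6]
grip_width: 0.0855
grasp_force: 0.0
[-4.06966466e-01  5.17345218e-01  5.10980533e-01  1.56546250e+00
 -1.74373950e-05  2.55762341e+00] [[ 1.76597207e-01  9.40610411e-01  2.89940478e-01  6.56752288e-01]
 [-9.84282825e-01  1.69019967e-01  5.11817366e-02 -2.37798130e-01]
 [-8.63655734e-04 -2.94421984e-01  9.55675127e-01  4.13252005e-01]
 [ 0.00000000e+00  0.00000000e+00  0.00000000e+00  1.00000000e+00]]
```

View pics/w1.png

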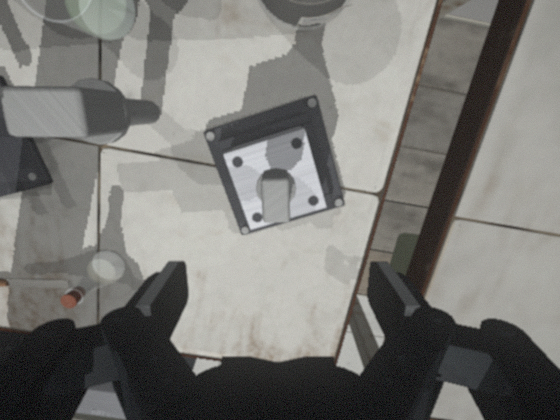

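The wrist view shows the die at about (280,175) with the plunger's head top face at about (275,200). The larger decoy, lying tilted in perspective, is at (60,115). I'll measure the head face.

```bash
python3 - <<'E'
from h import *
o,c=pickle.load(open("c1.pkl","rb"))
g=cv2.cvtColor(c["img"],cv2.COLOR_RGB2GRAY);sub=g[160:232,240:320]
for lo,hi in((115,165),(125,175),(110,150),(130,185)):
    m=cv2.inRange(cv2.medianBlur(sub,3),lo,hi);n,l,st,ce=cv2.connectedComponentsWithStats(m,connectivity=4)
    k=l[40,36]
    if k: 
        cn=cv2.findContours((l==k).astype(np.uint8),0,2)[0][0];print(lo,hi,st[k],cv2.minAreaRect(cn))
print(sub[20:66:3,14:60:2])
a=cv2.resize(c["img"][90:240,200:350],(600,600),interpolation=2);cv2.imwrite("pics/w1c.png",a[:,:,::-1])
print(proj(c,[[.585,-.251,.161],[.585,-.251,.082]]))
E
```

```text
115 165 [   0    0   80   72 1759] ((31.211780548095703, 33.320064544677734), (65.7447509765625, 81.15103149414062), 73.61045837402344)
125 175 [  15   14   65   58 1581] ((46.99626159667969, 41.85009002685547), (56.98219299316406, 63.430179595947266), 88.56790161132812)
130 185 [   1    0   79   72 2201] ((39.624610900878906, 34.74307632446289), (70.77974700927734, 77.0478515625), 86.8201675415039)
[[188 179 141 133 108 125 124 122 125 127 130 127 133 130 135 139 131 108
   97 100 149 187 189]
 [185 168 145 138 141 158 156 159 159 159 156 159 162 163 159 156 153 125
  100 104 128 181 187]
 [186 153 145 140 134 155 162 164 160 163 161 160 158 161 157 158 154 126
   97 122 150 176 183]
 [181 155 147 142 140 155 156 160 159 163 160 161 158 161 163 165 154 128
  101 139 150 174 186]
 [185 170 147 137 136 157 159 159 160 162 159 160 161 166 164 160 153 126
  102 140 146 184 192]
 [189 180 157 144 134 152 162 164 161 164 163 164 166 159 160 160 153 129
  121 154 164 184 185]
 [206 207 191 159 132 151 162 160 166 169 164 166 162 162 160 162 158 131
  135 166 188 190 191]
 [206 204 209 202 
[... 214 characters left out ...]
162 163 163 163 165 164 161 157 134
  179 186 191 186 188]
 [214 212 214 215 162 153 164 166 167 164 163 164 166 161 163 164 162 138
  171 192 193 192 194]
 [157 115 122 165 154 151 165 169 168 165 162 165 160 165 160 163 165 144
  169 195 192 193 191]
 [ 85  94  87  87 118 151 166 168 165 162 165 166 165 163 166 165 161 142
  163 185 159 135 113]
 [ 91  84  87 104 163 149 163 164 164 167 165 165 165 166 167 164 165 138
  103  93 106 128 151]
 [203 174 181 201 216 197 188 184 174 167 144 130 127 128 126 139 151 161
  160 174 179 175 174]
 [217 216 218 211 201 177 150 120  97  94 113 130 152 163 174 177 177 176
  175 176 178 172 180]]
[[277.97783449 201.3671559 ]
 [277.89814588 181.33673968]]
```

View pics/w1c.png

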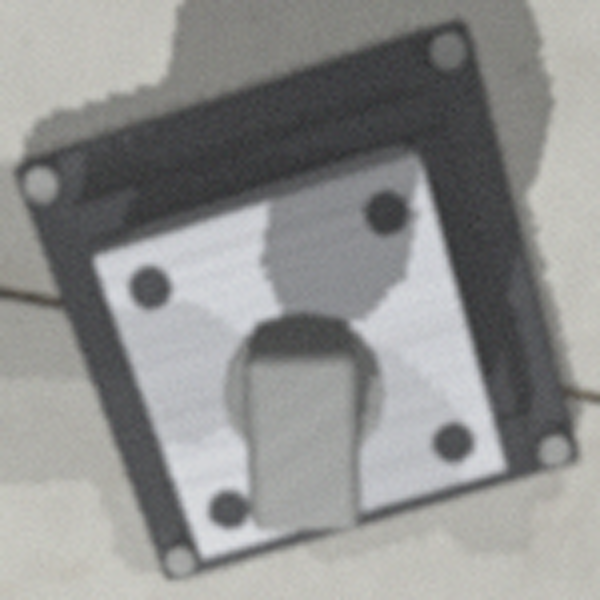

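The crop shows the head's top-face corners at about (247,359), (353,353), (358,524) and (255,528), the collar circle around (305,390), and four die holes at (386,213), (453,442), (228,509) and (151,287).

```bash
python3 - <<'E'
from h import *
o,c=pickle.load(open("c1.pkl","rb"))
A=lambda l:np.array(l)/4+[200,90]-.4
for n,l,z in(("head",[(247,359),(353,353),(358,524),(255,528)],.161),("die",[(386,213),(453,442),(228,509),(151,287)],.082),("nest",[(448,48),(555,450),(180,560),(40,185)],.012)):
    q=plane(c,A(l),z);e=q-np.roll(q,1,0);print(n,q.mean(0).round(4),np.linalg.norm(e,axis=1).round(4),np.degrees(np.arctan2(e[:,1],e[:,0])).round(1))
E
```

```text
head [ 0.5855 -0.2487  0.161 ] [0.0374 0.0221 0.0378 0.0224] [  12.   -76.5 -167.6  102.6]
die [ 0.5848 -0.2486  0.082 ] [0.0658 0.0659 0.0662 0.066 ] [ -62.5 -152.3  117.6   27.3]
nest [ 0.5846 -0.2486  0.012 ] [0.1348 0.1351 0.1343 0.1339] [ -62.  -152.4  117.5   27.8]
```

```bash
python3 -m inch '[[[0,0,-0.007],[0.008,-0.006,0.08],-1],[[0,0,0],[0,0,0.1],-1],[[0,0,0],[0,0,0.1],-1],[[0,0,0],[0,0,0.1],-1],[[0,0,0],[0,0,0.08],-1],[[0,0,0],[0,0,0.033],-1],[[0,0,0],[0,0,0],-1],[[0,0,0],[0,0,0],-1]]'
python3 -c "
from workcell import vision;import cv2
cv2.imwrite('pics/s2.png',cv2.resize(vision.camera('side')['img'][90:195,190:330],(800,600),interpolation=2)[:,:,::-1])"
```

```text
clock: 2.28
eef_pos: [0.5854, -0.2495, 0.1232]
tool_rot: [0.994, 0.109, 0.0, 0.0]
ft_force: [0.3, 0.0, 0.8]
grip_width: 0.0855
grasp_force: 0.0
```

View pics/s2.png

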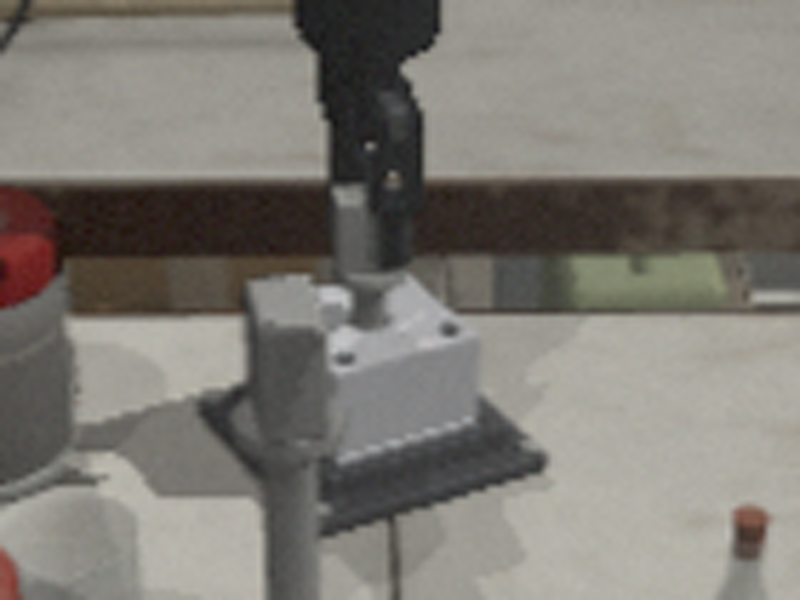

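The fingers straddle the head at about (370,230) in the crop, with the collar at (370,295) below them and the block seated. Closing.

```bash
python3 -m inch '[[[0,0,0],[0,0,0],1],[[0,0,0],[0,0,0],1],[[0,0,0],[0,0,0],1],[[0,0,0],[0,0,0],1],[[0,0,0],[0,0,0],1],[[0,0,0],[0,0,0],1],[[0,0,0],[0,0,0],1],[[0,0,0],[0,0,0],1]]'; python3 -c "
from workcell import telemetry as t;o=t.get_obs();print(o['ft_force'],o['ft_torque'],o['joint_pos'])"
```

```text
clock: 3.0
eef_pos: [0.5856, -0.2492, 0.1234]
tool_rot: [0.994, 0.109, 0.001, 0.0]
ft_force: [-0.1, 0.4, 4.7]
grip_width: 0.0232
grasp_force: 61.2
[-0.12673478  0.37790439  4.73367528] [0.28621864 0.18413349 0.09296198] [-4.02532638e-01  5.69590234e-01  2.16538362e-01  1.21675008e+00
  2.95267535e-04  2.52020368e+00]
```

```bash
python3 -m inch '[[[0,0,-0.019],[0,0,0],1],[[0,0,-0.019],[0,0,-0.001],1],[[0,0,-0.019],[0,0,-0.001],1],[[0,0,-0.019],[0,0,-0.001],1],[[0,0,-0.019],[0,0,-0.001],1],[[0,0,-0.019],[0,0,-0.001],1],[[0,0,-0.019],[0,0,-0.001],1],[[0,0,-0.019],[0,0,-0.001],1],[[0,0,-0.019],[0,0,-0.001],1],[[0,0,-0.019],[0,0,0],1]]'; python3 -c "
from workcell import telemetry as t;o=t.get_obs();print(o['ft_force'],o['ft_torque'],o['joint_pos'])"
```

```text
clock: 3.83
eef_pos: [0.5845, -0.2486, 0.1235]
tool_rot: [0.759, 0.651, -0.0, -0.002]
ft_force: [-0.4, 1.1, -3.0]
grip_width: 0.023
grasp_force: 60.4
[-0.36957956  1.13471479 -3.04105498] [ 0.15921828 -0.00678472 -0.12086615] [-4.02534726e-01  5.70234294e-01  2.17838241e-01  1.22148716e+00
  7.73581242e-04  1.32104583e+00]
```

```bash
python3 -m inch '[[[0,0,0.019],[0,0,0],1],[[0,0,0.019],[0,0,-0.0012],1],[[0,0,0.019],[0,0,-0.0012],1],[[0,0,0.019],[0,0,-0.0012],1],[[0,0,0.019],[0,0,-0.0012],1],[[0,0,0.019],[0,0,-0.0012],1]]'; python3 -c "
from workcell import telemetry as t;o=t.get_obs();print(o['eef_pos'],o['ft_force'],o['ft_torque'])"
python3 -m inch '[[[0,0,0.019],[0,0,-0.0012],1],[[0,0,0.019],[0,0,-0.0012],1],[[0,0,0.019],[0,0,-0.0012],1],[[0,0,0.019],[0,0,0],1]]'; python3 -c "
from workcell import telemetry as t;o=t.get_obs();print(o['eef_pos'],o['ft_force'],o['ft_torque'])"
```

```text
clock: 4.33
eef_pos: [0.5846, -0.2494, 0.1242]
tool_rot: [0.941, 0.338, -0.001, -0.001]
ft_force: [1.6, -1.1, -8.8]
grip_width: 0.023
grasp_force: 59.6
[ 0.58457512 -0.24937965  0.12420457] [ 1.55001627 -1.07427625 -8.75975634] [-0.36500173 -0.55049129  0.19189257]
clock: 4.67
eef_pos: [0.5843, -0.2493, 0.125]
tool_rot: [0.994, 0.106, -0.002, -0.001]
ft_force: [1.7, -1.7, -8.6]
grip_width: 0.0232
grasp_force: 59.8
[ 0.58431357 -0.24929269  0.12497557] [ 1.73727778 -1.65454695 -8.58597279] [-0.34305651 -0.340198    0.15990953]
```

```bash
python3 -m inch '[[[0,0,-0.019],[0,0,0],1],[[0,0,-0.019],[0,0,-0.001],1],[[0,0,-0.019],[0,0,-0.001],1],[[0,0,-0.019],[0,0,-0.001],1],[[0,0,-0.019],[0,0,-0.001],1],[[0,0,-0.019],[0,0,-0.001],1],[[0,0,-0.019],[0,0,-0.001],1],[[0,0,-0.019],[0,0,-0.001],1],[[0,0,-0.019],[0,0,-0.001],1],[[0,0,-0.019],[0,0,0],1]]' | grep -E "eef|force"; python3 -m inch '[[[0,0,0.019],[0,0,0],1],[[0,0,0.019],[0,0,-0.001],1],[[0,0,0.019],[0,0,-0.001],1],[[0,0,0.019],[0,0,-0.001],1],[[0,0,0.019],[0,0,-0.001],1],[[0,0,0.019],[0,0,-0.001],1],[[0,0,0.019],[0,0,-0.001],1],[[0,0,0.019],[0,0,-0.001],1],[[0,0,0.019],[0,0,-0.001],1],[[0,0,0.019],[0,0,0],1]]'
```

```text
eef_pos: [0.5838, -0.2483, 0.127]
ft_force: [2.0, -0.5, -7.8]
grasp_force: 59.8
clock: 6.33
eef_pos: [0.5836, -0.2491, 0.1292]
tool_rot: [0.994, 0.106, -0.003, -0.001]
ft_force: [-0.0, -1.5, -7.5]
grip_width: 0.0234
grasp_force: 59.7
```

```bash
python3 -m inch '[[[0,0,-0.019],[0,0,0],1],[[0,0,-0.019],[0,0,-0.0012],1],[[0,0,-0.019],[0,0,-0.0012],1],[[0,0,-0.019],[0,0,-0.0012],1],[[0,0,-0.019],[0,0,-0.0012],1],[[0,0,-0.019],[0,0,-0.0012],1],[[0,0,-0.019],[0,0,-0.0012],1],[[0,0,-0.019],[0,0,-0.0012],1],[[0,0,-0.019],[0,0,-0.0012],1],[[0,0,-0.019],[0,0,0],1]]' | grep -E "eef|force"; python3 -m inch '[[[0,0,0.019],[0,0,0],1],[[0,0,0.019],[0,0,-0.0012],1],[[0,0,0.019],[0,0,-0.0012],1],[[0,0,0.019],[0,0,-0.0012],1],[[0,0,0.019],[0,0,-0.0012],1],[[0,0,0.019],[0,0,-0.0012],1],[[0,0,0.019],[0,0,-0.0012],1],[[0,0,0.019],[0,0,-0.0012],1],[[0,0,0.019],[0,0,-0.0012],1],[[0,0,0.019],[0,0,0],1]]'
python3 -c "
from workcell import vision;import cv2
cv2.imwrite('pics/s3.png',cv2.resize(vision.camera('side')['img'][90:195,190:330],(800,600),interpolation=2)[:,:,::-1])"
```

```text
eef_pos: [0.5835, -0.2482, 0.1318]
ft_force: [0.1, 0.6, -8.6]
grasp_force: 59.7
clock: 8.0
eef_pos: [0.5834, -0.249, 0.1346]
tool_rot: [0.994, 0.106, -0.003, -0.001]
ft_force: [2.0, -1.2, -9.6]
grip_width: 0.0236
grasp_force: 59.6
```

View pics/s3.png

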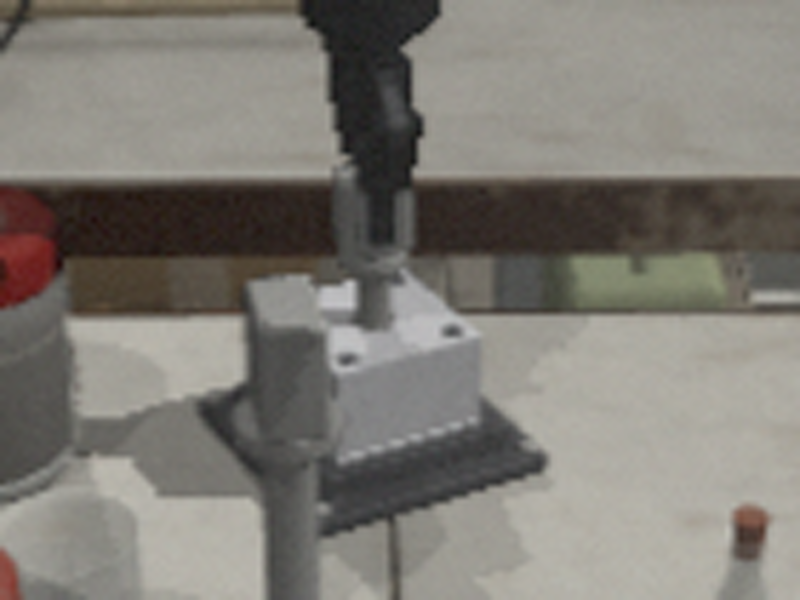

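The block is unmoved, with its lower hole still at (345,358). More of the shaft shows, with the collar now at (375,258). Continuing the swings.

```bash
for i in 1; do :; done
python3 -m inch '[[[0,0,-0.019],[0,0,0],1],[[0,0,-0.019],[0,0,-0.0012],1],[[0,0,-0.019],[0,0,-0.0012],1],[[0,0,-0.019],[0,0,-0.0012],1],[[0,0,-0.019],[0,0,-0.0012],1],[[0,0,-0.019],[0,0,-0.0012],1],[[0,0,-0.019],[0,0,-0.0012],1],[[0,0,-0.019],[0,0,-0.0012],1],[[0,0,-0.019],[0,0,-0.0012],1],[[0,0,-0.019],[0,0,0],1]]' | grep -E "eef|force"; python3 -m inch '[[[0,0,0.019],[0,0,0],1],[[0,0,0.019],[0,0,-0.0012],1],[[0,0,0.019],[0,0,-0.0012],1],[[0,0,0.019],[0,0,-0.0012],1],[[0,0,0.019],[0,0,-0.0012],1],[[0,0,0.019],[0,0,-0.0012],1],[[0,0,0.019],[0,0,-0.0012],1],[[0,0,0.019],[0,0,-0.0012],1],[[0,0,0.019],[0,0,-0.0012],1],[[0,0,0.019],[0,0,0],1]]'| grep -E "eef|force"
python3 -m inch '[[[0,0,-0.019],[0,0,0],1],[[0,0,-0.019],[0,0,-0.0012],1],[[0,0,-0.019],[0,0,-0.0012],1],[[0,0,-0.019],[0,0,-0.0012],1],[[0,0,-0.019],[0,0,-0.0012],1],[[0,0,-0.019],[0,0,-0.0012],1],[[0,0,-0.019],[0,0,-0.0012],1],[[0,0,-0.019],[0,0,-0.0012],1],[[0,0,-0.019],[0,0,-0.0012],1],[[0,0,-0.019],[0,0,0],1]]' | grep -E "eef|force"; python3 -m inch '[[[0,0,0.019],[0,0,0],1],[[0,0,0.019],[0,0,-0.0012],1],[[0,0,0.019],[0,0,-0.0012],1],[[0,0,0.019],[0,0,-0.0012],1],[[0,0,0.019],[0,0,-0.0012],1],[[0,0,0.019],[0,0,-0.0012],1],[[0,0,0.019],[0,0,-0.0012],1],[[0,0,0.019],[0,0,-0.0012],1],[[0,0,0.019],[0,0,-0.0012],1],[[0,0,0.019],[0,0,0],1]]'
```

```text
eef_pos: [0.5834, -0.2481, 0.138]
ft_force: [0.6, 0.9, -9.6]
grasp_force: 59.9
eef_pos: [0.5835, -0.2489, 0.1411]
ft_force: [0.4, 0.9, -8.6]
grasp_force: 59.9
eef_pos: [0.5835, -0.2481, 0.1438]
ft_force: [0.5, 1.0, -9.3]
grasp_force: 59.9
clock: 11.38
eef_pos: [0.5848, -0.2491, 0.1492]
tool_rot: [0.994, 0.107, -0.001, -0.0]
ft_force: [0.0, -0.2, -2.1]
grip_width: 0.0233
grasp_force: 60.5
```

```bash
python3 -m inch '[[[0,0,-0.019],[0,0,0],1],[[0,0,-0.019],[0,0,-0.0012],1],[[0,0,-0.019],[0,0,-0.0012],1],[[0,0,-0.019],[0,0,-0.0012],1],[[0,0,-0.019],[0,0,-0.0012],1],[[0,0,-0.019],[0,0,-0.0012],1],[[0,0,-0.019],[0,0,-0.0012],1],[[0,0,-0.019],[0,0,-0.0012],1],[[0,0,-0.019],[0,0,-0.0012],1],[[0,0,-0.019],[0,0,0],1]]' | grep -E "eef|force"
python3 -m inch '[[[0,0,0],[0,0,-0.01],1],[[0,0,0],[0,0,-0.01],1],[[0,0,0],[0,0,-0.01],1],[[0,0,0],[0,0,-0.01],1]]'
```

```text
eef_pos: [0.5848, -0.2492, 0.1522]
ft_force: [0.8, 0.4, -2.8]
grasp_force: 60.6
clock: 12.55
eef_pos: [0.5849, -0.2491, 0.165]
tool_rot: [0.761, 0.649, -0.0, -0.001]
ft_force: [-0.1, 0.6, -3.1]
grip_width: 0.023
grasp_force: 60.6
```

```bash
python3 -m inch '[[[0,0,0],[0,0,-0.02],1],[[0,0,0],[0,0,-0.035],1],[[0,0,0],[0,0,-0.04],1],[[0,0,0],[0,0,-0.05],1],[[0,0,0],[0,0,-0.05],1],[[0,0,0],[0,0,-0.05],1],[[0,0,0],[0,0,-0.03],1],[[0,0,0],[0,0,0],1],[[0,0,0],[0,0,0],1]]'
python3 - <<'E'
from h import *
from workcell import telemetry,vision
o=telemetry.get_obs();d={n:vision.camera(n) for n in("side","top")};pickle.dump((o,d),open("c2.pkl","wb"))
a=cv2.resize(d["side"]["img"][60:180,200:320],(600,600),interpolation=2);cv2.imwrite("pics/s4.png",a[:,:,::-1])
for p in([.50,-.10,.25],[.49,.04,.25],[.5455,.119,.25]): print(go(o,p,np.radians(81)),np.degrees(2*np.arctan2(o["tool_rot"][1],o["tool_rot"][0])))
E
```

```text
clock: 13.3
eef_pos: [0.5857, -0.2495, 0.2484]
tool_rot: [0.761, 0.649, 0.0, 0.001]
ft_force: [0.3, 0.0, -3.1]
grip_width: 0.0235
grasp_force: 60.9
(array([ 0.447 , -0.3609, -0.0064]), array([ 0.0003,  0.0001, -0.0002])) 80.91832349943063
(array([ 0.9025, -0.4674, -0.0069]), array([ 0.0003,  0.0001, -0.0002])) 80.91832349943063
(array([ 1.1918, -0.3263, -0.0068]), array([ 0.0003,  0.0001, -0.0002])) 80.91832349943063
```

View pics/s4.png

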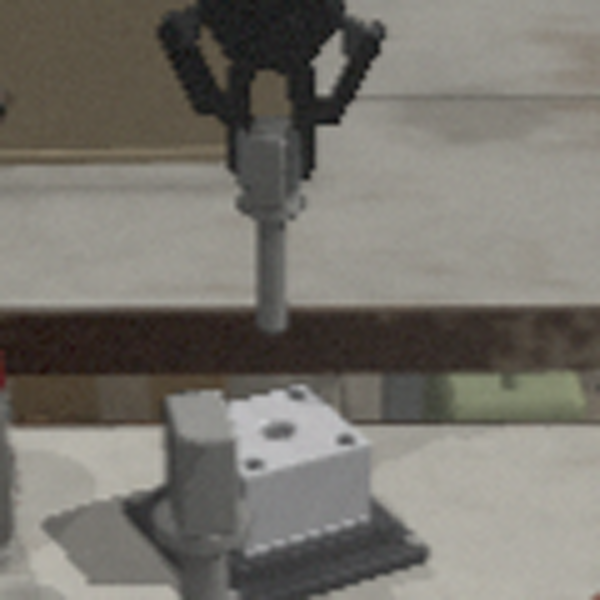

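The plunger hangs free, with its foot at (272,328) and its collar at (270,205). The block is still seated with an open bore at (280,430). Moving to a point beside the rest.

```bash
python3 -m inch '[[[0,0,0],[0.0745,-0.06,0],1],[[0,0,0],[0.0745,-0.06,0],1],[[0,0,0],[0.0745,-0.06,0],1],[[0,0,0],[0.0745,-0.06,0],1],[[0,0,0],[0.0745,-0.06,0],1],[[0,0,0],[0.0745,-0.06,0],1],[[0,0,0],[0.11,-0.026,0],1],[[0,0,0],[0.11,-0.026,0],1],[[0,0,0],[0.11,-0.026,0],1],[[0,0,0],[0.08,-0.02,0],1]]'
python3 -m inch '[[[0,0,0],[0.045,-0.008,0],1],[[0,0,0],[0,0,0],1],[[0,0,0],[0,0,0],1],[[0,0,0],[0,0,0],1]]'
python3 - <<'E'
from h import *
from workcell import telemetry,vision
o=telemetry.get_obs();c=vision.camera("wrist");t=vision.camera("top");s=vision.camera("side");pickle.dump((o,c,t,s),open("c3.pkl","wb"))
print(proj(c,[[.554,.1225,.012],[.5182,.1065,.124]]))
cv2.imwrite("pics/w2.png",c["img"][:,:,::-1])
E
```

```text
clock: 14.23
eef_pos: [0.4889, 0.0286, 0.2465]
tool_rot: [0.76, 0.649, -0.0, -0.001]
ft_force: [0.1, 0.1, -3.4]
grip_width: 0.0234
grasp_force: 61.0
clock: 14.57
eef_pos: [0.4895, 0.0395, 0.2468]
tool_rot: [0.761, 0.649, -0.001, -0.0]
ft_force: [0.2, -0.3, -1.4]
grip_width: 0.0234
grasp_force: 61.0
[[321.62767383  96.62272   ]
 [299.31581058 117.74563444]]
```

View pics/w2.png

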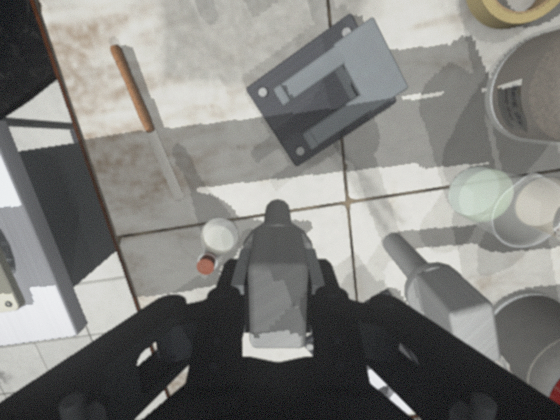

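The fork shows at about (275–405, 20–145), with its nib tips near (280,95) and (308,135) and the gap opening to the lower left. The plunger hangs in the gripper with its foot at (277,210). I'll extract the fork outline with a mask.

```bash
python3 - <<'E'
from h import *
o,c,t,s=pickle.load(open("c3.pkl","rb"))
print("foot px",proj(c,[o["eef_pos"]-[0,0,.0954],o["eef_pos"]-[0,0,.0154]]),"side foot",proj(s,[o["eef_pos"]-[0,0,.0954]]))
im=cv2.GaussianBlur(c["img"],(3,3),0);x0,y0=245,10
g=cv2.cvtColor(im,cv2.COLOR_RGB2GRAY)[y0:170,x0:415]
print(g[60:150:6,20:120:5])
hsv=cv2.cvtColor(im,cv2.COLOR_RGB2HSV)[y0:170,x0:415]
for lo,hi in((75,150),(85,150),(80,140)):
    m=cv2.inRange(g,lo,hi)&cv2.inRange(hsv,(85,18,0),(125,255,255))
    n,l,st,ce=cv2.connectedComponentsWithStats(m,connectivity=4)
    k=1+st[1:,4].argmax();cn=max(cv2.findContours((l==k).astype(np.uint8),0,1)[0],key=len)
    p=cv2.approxPolyDP(cn,3,True)[:,0]+[x0,y0]
    q=plane(c,p,.12);print(lo,st[k,4]);print(np.c_[p,q[:,:2].round(4)])
E
```

```text
foot px [[277.83626598 209.03096423]
 [277.91488069 251.84853683]] side foot [[292.0700898  177.18380141]]
[[165 126 101 100 100 102  98 123 150 151 148 147 147 140 103 106 107 151
  152 151]
 [102 102 102 103 100 109 148 152 151 147 146 144 108  82  84 103 106 126
  153 150]
 [102 103 101 101 141 151 150 150 148 148 124  95  81  82  80  88 102  99
  146 151]
 [130 101 133 145 101 151 149 150 138 100  97  92  86  83  84  83 100 100
   99 153]
 [157 100 114 151 131 127 145 106  97  99  91  89  90  82  81  81  83 102
   83 131]
 [101 100 100 131 147 101  99  99  98  97  91  89  89  81  82  83  82 100
  142 149]
 [102 103 101 102  99  99  99  98  95  92  90  90  89  86  81  76  96 106
  102 102]
 [102 102 100  99  96  87  94  84  77  67  64  63  64  63  87 104 104 103
  102 104]
 [ 87  76  75  74  74  70  65  66  65  66  65  65  82 102 104 102 101 102
   96  70]
 [134  73  76  75  69  66  64  67  68  64  73 100 104 103 103 101 100  73
   65  69]
 [149 123  68  68  67  66  67  67  71  94 106 104 103 103 102  78  60  65
  113 129]
 [150 133 112  70  69  71  73  73  98 102 102 102 105  85  66  58 105 128
  128 129]
 [129 128 129  83  75  75  74  75  74 103 101  92  68  66  86  92 127 130
  130 131]
 [130 130 132 130  76  75  74 121  74  84  74  68  93 114 106 100 119 131
  130 128]
 [131 146 152 154 135  74  78 114  70  68  87 113 113 116 131 111 104 126
  128 129]]
75 15
[[3.350e+02 9.200e+01 5.502e-01 1.219e-01]
 [3.310e+02 9.500e+01 5.467e-01 1.201e-01]]
85 9
[[3.070e+02 1.050e+02 5.262e-01 1.155e-01]
 [3.090e+02 1.080e+02 5.275e-01 1.129e-01]]
80 15
[[3.350e+02 9.200e+01 5.502e-01 1.219e-01]
 [3.310e+02 9.500e+01 5.467e-01 1.201e-01]]
```

```bash
python3 - <<'E'
from h import *
o,c,t,s=pickle.load(open("c3.pkl","rb"))
P0=np.array([.5455,.119]);a=np.radians(24.5);u=np.array([np.cos(a),np.sin(a)]);v=np.array([-u[1],u[0]])
for n,cc,zs in(("wrist",c,.12),("top",t,.12)):
    g=cv2.cvtColor(cc["img"],cv2.COLOR_RGB2GRAY).astype(np.float32)
    def samp(x,y):
        X=np.c_[P0+np.outer(x,u)+np.outer(y,v),np.full(len(x),zs)];p=proj(cc,X).astype(np.float32)
        return cv2.remap(g,p[None,:,0].copy(),p[None,:,1].copy(),1)[0].astype(int)
    print(n,"across, y -30..30 step 2")
    ys=np.arange(-30,31,2)/1e3
    for x in np.arange(-44,32,6)/1e3: print(int(x*1e3),*samp(np.full(len(ys),x),ys))
    xs=np.arange(-52,40,2)/1e3
    print("along, x -52..38 step 2")
    for y in(-19,0,19): print(y,*samp(xs,np.full(len(xs),y/1e3)))
E
```

```text
wrist across, y -30..30 step 2
-44 68 79 121 125 128 92 68 77 75 73 74 72 70 65 65 68 69 71 76 73 75 85 101 102 101 98 101 101 97 98 110
-38 66 69 71 71 72 74 73 72 72 69 71 68 67 64 66 65 69 69 70 74 90 100 99 99 99 100 97 96 96 102 102
-32 67 89 104 102 103 103 102 97 98 77 62 64 68 68 67 65 67 70 93 96 101 99 100 116 145 147 148 150 148 150 139
-26 64 76 102 106 103 104 106 102 101 79 64 62 66 68 64 62 72 93 100 97 101 98 95 98 107 132 140 132 115 125 138
-20 68 77 103 102 102 104 105 104 100 76 63 67 66 62 64 76 91 92 98 98 100 95 97 119 147 147 148 150 149 152 137
-14 66 79 101 103 102 102 102 105 99 76 63 69 64 65 86 89 89 94 93 95 98 99 95 118 148 149 145 150 151 149 138
-8 61 76 101 102 103 101 104 102 102 79 62 63 70 88 91 89 90 91 89 89 94 96 96 117 147 145 149 150 151 151 137
-2 60 72 97 100 100 99 105 102 99 71 67 82 82 82 83 85 90 91 88 88 92 91 95 117 144 144 146 147 152 150 133
4 62 76 101 102 102 106 104 102 100 79 81 81 79 81 80 80 80 80 83 78 80 79 83 114 146 148 147 148 150 150 138
10 62 76 98 102 104 103 101 102 127 111 80 80 81 81 80 81 82 84 81 81 84 78 80 118 1
[... 2101 characters left out ...]
0 59 60 61 69 83 93 94 89 80 77 75 76 75 76 78 78 80 79 77 76 75 81 90 96 99 99 99 98 93 81
28 49 57 65 76 90 100 102 103 103 103 103 102 102 102 102 102 103 103 103 102 102 102 102 101 101 101 101 101 102 99 88
along, x -52..38 step 2
-19 168 169 169 169 168 168 167 165 162 160 157 152 148 142 137 131 125 120 115 109 100 93 85 76 68 62 56 54 54 55 57 58 60 65 70 75 83 89 94 100 101 102 102 102 103 103
0 80 66 55 46 40 36 33 33 33 36 40 46 47 51 52 52 52 51 51 51 51 52 50 48 48 47 46 46 46 44 42 41 40 39 39 42 55 78 95 101 102 103 102 102 102 102
19 55 55 55 55 55 55 56 62 75 88 92 83 72 75 88 95 97 98 98 98 97 96 96 96 96 96 96 96 96 96 97 96 96 96 96 97 97 98 99 100 101 101 101 101 101 100
```

Across the gap, the prong inner edges lie at -12.2 and +15.9 mm in my trial frame, 28 mm apart against 27 mm given. The tips are at -35.5 mm and the gap ends at +22 mm. That puts the seat at (0.544, 0.120). Moving above it.

```bash
python3 -m inch '[[[0,0,0],[0.05,0.024,0],1],[[0,0,0],[0.07,0.033,0],1],[[0,0,0],[0.07,0.033,0],1],[[0,0,0],[0.06,0.028,0],1],[[0,0,0],[0.045,0.02,0],1],[[0,0,0],[0,0,0],1],[[0,0,0],[0,0,0],1],[[0,0,0],[0,0,0],1]]'
python3 - <<'E'
from h import *
from workcell import telemetry,vision
o=telemetry.get_obs();print(o["eef_pos"],go(o,[.5444,.1203,.1354],np.radians(81)),o["joint_pos"])
d={n:vision.camera(n) for n in("side","wrist")};pickle.dump((o,d),open("c4.pkl","wb"))
E
```

```text
clock: 15.38
eef_pos: [0.5444, 0.1198, 0.2471]
tool_rot: [0.761, 0.649, -0.001, -0.0]
ft_force: [-0.3, -0.8, -1.6]
grip_width: 0.0232
grasp_force: 61.0
[0.54440583 0.11979751 0.24714324] (array([2.000e-03, 1.000e-04, 3.725e-01]), array([-0.0002,  0.0001, -0.0004])) [ 2.16821566e-01  3.51549505e-01  1.98439512e-01  1.41887104e+00
 -4.07392366e-04  1.94712383e+00]
```

```bash
python3 -m inch '[[[0,0,0],[0.002,0,0.03],1],[[0,0,0],[0,0,0.03],1],[[0,0,0],[0,0,0.03],1],[[0,0,0],[0,0,0.03],1],[[0,0,0],[0,0,0],1],[[0,0,0],[0,0,0],1]]'
python3 -c "
from workcell import vision;import cv2,numpy as np
a=cv2.resize(vision.camera('side')['img'][150:260,220:330],(400,400),interpolation=2);b=cv2.resize(vision.camera('wrist')['img'][60:280,170:390],(400,400),interpolation=2)
cv2.imwrite('pics/s5.png',np.hstack([a,b])[:,:,::-1])"
```

```text
clock: 15.98
eef_pos: [0.544, 0.1212, 0.2102]
tool_rot: [0.761, 0.649, -0.001, -0.001]
ft_force: [-1.0, 0.1, -2.3]
grip_width: 0.0237
grasp_force: 60.8
```

View pics/s5.png

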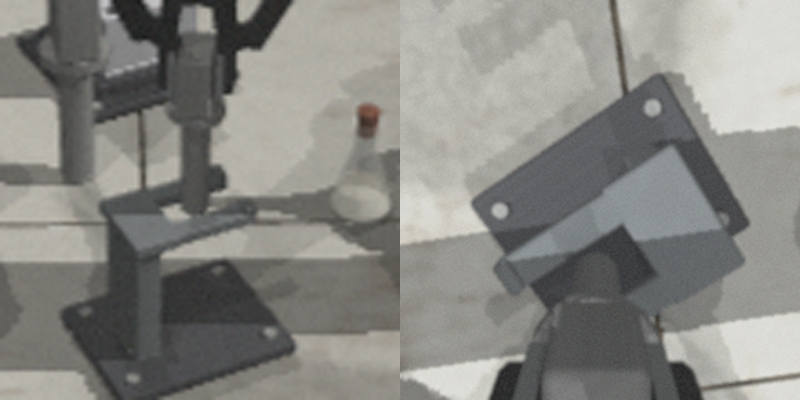

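The foot is at (195,205) in the left crop and (597,265) in the right one. It is between the prongs and clear of both. That was the last picture I can view, so the rest goes by force and numbers.

```bash
python3 -m inch '[[[0,0,0],[0,0,0.03],1],[[0,0,0],[0,0,0.03],1],[[0,0,0],[0,0,0.03],1],[[0,0,0],[0,0,0],1],[[0,0,0],[0,0,0],1]]'
python3 -m inch '[[[0,0,0],[-0.002,0,0.03],1],[[0,0,0],[0,0,0.03],1],[[0,0,0],[0,0,0.03],1],[[0,0,0],[0,0,0.03],1],[[0,0,0],[0,0,0.015],1],[[0,0,0],[0,0,0.005],1],[[0,0,0],[0,0,0],1],[[0,0,0],[0,0,0],1],[[0,0,0],[0,0,0],1]]'
```

```text
clock: 16.5
eef_pos: [0.544, 0.1213, 0.1832]
tool_rot: [0.761, 0.649, -0.001, -0.001]
ft_force: [0.2, 0.8, -2.1]
grip_width: 0.0235
grasp_force: 60.8
clock: 17.25
eef_pos: [0.5452, 0.121, 0.143]
tool_rot: [0.761, 0.649, 0.001, 0.0]
ft_force: [-0.1, 0.5, -2.6]
grip_width: 0.0233
grasp_force: 61.0
```

```bash
python3 -m inch '[[[0,0,0],[0,0,0.007],1],[[0,0,0],[0,0,0.007],1],[[0,0,0],[0,0,0.003],1],[[0,0,0],[0,0,0],1],[[0,0,0],[0,0,0],1]]' | grep -E "eef|ft"
python3 -m inch '[[[0,0,0],[0,0,0.003],1],[[0,0,0],[0,0,0.003],1],[[0,0,0],[0,0,0],1],[[0,0,0],[0,0,0],1]]'| grep -E "eef|ft"
```

```text
eef_pos: [0.5446, 0.1208, 0.1372]
ft_force: [0.2, 0.6, -2.8]
eef_pos: [0.5447, 0.1208, 0.1355]
ft_force: [0.1, -0.7, -2.9]
```

```bash
python3 -m inch '[[[0,0,0],[0,0,0.003],1],[[0,0,0],[0,0,0],1],[[0,0,0],[0,0,0],1]]'| grep -E "eef|ft"
python3 -m inch '[[[0,0,0],[0,0,0.003],1],[[0,0,0],[0,0,0],1],[[0,0,0],[0,0,0],1]]'| grep -E "eef|ft"
```

```text
eef_pos: [0.5448, 0.1208, 0.1354]
ft_force: [-2.2, -1.6, 4.3]
eef_pos: [0.5448, 0.1209, 0.1353]
ft_force: [-4.6, -0.4, 8.6]
```

Contact came at exactly the predicted height of 0.1354 m. I'll relax the press and open.

```bash
python3 -m inch '[[[0,0,0],[0,0,-0.005],1],[[0,0,0],[0,0,0],1],[[0,0,0],[0,0,0],0.3],[[0,0,0],[0,0,0],0],[[0,0,0],[0,0,0],-0.3],[[0,0,0],[0,0,0],-1],[[0,0,0],[0,0,0],-1],[[0,0,0],[0,0,0],-1],[[0,0,0],[0,0,0],-1]]'
python3 -m inch '[[[0,0,0],[0,0,0],-1],[[0,0,0],[0,0,0],-1],[[0,0,0],[0,0,-0.02],-1],[[0,0,0],[0,0,-0.05],-1],[[0,0,0],[0,0,-0.08],-1],[[0,0,0],[0,0,-0.1],-1],[[0,0,0],[0,0,-0.1],-1],[[0,0,0],[0,0,-0.05],-1],[[0,0,0],[0,0,0],-1],[[0,0,0],[0,0,0],-1]]'
python3 - <<'E'
from h import *
from workcell import telemetry,vision
d=pickle.load(open("c0.pkl","rb"));n={k:vision.camera(k) for k in("wrist","top","side")};pickle.dump(n,open("c5.pkl","wb"))
s0=d["side"]["img"].astype(int);s1=n["side"]["img"].astype(int)
df=(cv2.medianBlur(np.abs(s1-s0).max(2).astype(np.uint8),3)>45).astype(np.uint8)
_,l,st,ce=cv2.connectedComponentsWithStats(df);print("side diff",[(*r[:4],r[4]) for r in st[1:] if r[4]>25])
df=(cv2.medianBlur(np.abs(n["top"]["img"].astype(int)-d["top"]["img"]).max(2).astype(np.uint8),3)>45).astype(np.uint8)
_,l,st,ce=cv2.connectedComponentsWithStats(df);print("top diff",[(*r[:4],r[4]) for r in st[1:] if r[4]>25])
S=np.array([.5448,.1209,.12])
for z in(.04,.12,.173):print(z,"side",proj(n["side"],[S+[0,0,z-.12]]).round(1),"wrist",proj(n["wrist"],[S+[0,0,z-.12]]).round(1))
E
```

```text
clock: 19.25
eef_pos: [0.5448, 0.1208, 0.1352]
tool_rot: [0.761, 0.649, 0.0, 0.0]
ft_force: [0.3, -0.5, 0.4]
grip_width: 0.0856
grasp_force: 0.0
clock: 20.08
eef_pos: [0.5454, 0.121, 0.2565]
tool_rot: [0.761, 0.649, 0.001, 0.001]
ft_force: [0.7, -0.4, -0.1]
grip_width: 0.085
grasp_force: 0.0
side diff [(np.int32(461), np.int32(0), np.int32(27), np.int32(161), np.int32(2837)), (np.int32(348), np.int32(10), np.int32(33), np.int32(68), np.int32(1272)), (np.int32(253), np.int32(16), np.int32(6), np.int32(29), np.int32(130)), (np.int32(244), np.int32(27), np.int32(62), np.int32(117), np.int32(3097)), (np.int32(495), np.int32(116), np.int32(20), np.int32(26), np.int32(205)), (np.int32(168), np.int32(124), np.int32(20), np.int32(12), np.int32(132)), (np.int32(188), np.int32(125), np.int32(12), np.int32(15), np.int32(94)), (np.int32(289), np.int32(134), np.int32(19), np.int32(25), np.int32(220)), (np.int32(235), np.int32(139), np.int32(14), np.int32(9), np.int32(93)), (np.int32(423), np.int32(140), np.int32(29), np.int32(34), np.int32(679)), (np.int32(250), np.int32(146), np.int32(7), np.int
[... 2458 characters left out ...]
), np.int32(63), np.int32(345)), (np.int32(347), np.int32(259), np.int32(17), np.int32(61), np.int32(610)), (np.int32(222), np.int32(276), np.int32(43), np.int32(14), np.int32(352)), (np.int32(209), np.int32(347), np.int32(37), np.int32(73), np.int32(947)), (np.int32(343), np.int32(369), np.int32(16), np.int32(51), np.int32(326)), (np.int32(247), np.int32(370), np.int32(45), np.int32(15), np.int32(422)), (np.int32(550), np.int32(373), np.int32(10), np.int32(28), np.int32(184)), (np.int32(247), np.int32(413), np.int32(25), np.int32(7), np.int32(94))]
0.04 side [[271.7 230. ]] wrist [[276.6 178.7]]
0.12 side [[272.2 205.6]] wrist [[276.7 196.3]]
0.173 side [[272.7 188.4]] wrist [[276.7 214.1]]
```

```bash
python3 -m inch '[[[0,0,0],[0,0,0],-1],[[0,0,0],[0,0,0],-1],[[0,0,0],[0,0,0],-1],[[0,0,0],[0,0,0],-1],[[0,0,0],[0,0,0],-1],[[0,0,0],[0,0,0],-1]]'|grep eef
python3 - <<'E'
from h import *
from workcell import vision
n=pickle.load(open("c5.pkl","rb"));s=vision.camera("side");w=vision.camera("wrist")
print("moving px side",(np.abs(s["img"].astype(int)-n["side"]["img"]).max(2)[150:260,200:330]>40).sum(),"wrist",(np.abs(w["img"].astype(int)-n["wrist"]["img"]).max(2)[150:260,220:340]>40).sum())
g=cv2.cvtColor(w["img"],cv2.COLOR_RGB2GRAY)
print(g[170:250:5,246:310:3])
g=cv2.cvtColor(s["img"],cv2.COLOR_RGB2GRAY)
print(g[180:236:3,254:294:2])
d=pickle.load(open("c0.pkl","rb"))
ds=(cv2.cvtColor(d["side"]["img"],cv2.COLOR_RGB2GRAY).astype(int)-g)
for k,(x,y) in dict(die_face=(262,158),nest=(250,175),flask=(319,195),spat=(351,248),beaker=(205,200)).items():
    a=d["side"]["img"][y-12:y+12,x-12:x+12];r=cv2.matchTemplate(s["img"][y-20:y+20,x-20:x+20],a,cv2.TM_CCOEFF_NORMED);_,m,_,p=cv2.minMaxLoc(r);print(k,round(m,3),np.array(p)-8)
E
```

```text
eef_pos: [0.5447, 0.1208, 0.2551]
moving px side 6 wrist 57
[[ 85  84  84  90  83  97 116 117 118 116 117 116 110 116 118 132 130 130
  131 129 129 127]
 [ 80  88  84 110 119 116 113 116 114 114 108 105  76  63  50  59  88  88
   90  90  87  94]
 [ 96 127 121 118 113 111 110  74  73  73  79  69  74  72  72  63  51  86
   88  93  90  88]
 [129 129 123 114 115 141 113  78  73  74  69  68  75  66  75  78  98  49
   84  95  88  92]
 [107  94  84  76  88  91 140 134 130 123 124 124 125 124 122 108 116 102
   55  80  95  92]
 [ 89  89  87  59  90  90 170 162 153 159 138 135 125 115 113 103 105 115
   57  54  80  89]
 [ 74  59  60  61  88  82  92 108 110 112 112 108 111 113 114 109 106 109
   80  84  91  89]
 [ 60  62  63  62  89  81  95 110 110 111 113 110 113 113 115 106 110 105
   86  88  90  92]
 [106  65  65  60  58  81  91 109 109 115 111 114 114 111 115 112 103  92
   86  91  91  90]
 [112 113  70  56  59  57  97 110 112 112 115 113 115 113 117 107  91  91
   93  91  67  99]
 [115 119 116  93  59  60  97 112 114 111 114 112 116 118 113 109  84 104
  114 111  74  91]
 [109 119 115 111
[... 1456 characters left out ...]
0
  173 170]
 [ 63 108 117 119 118 116  98  92  86  74  73 119 170 172 172 172 174 174
  171 171]
 [ 61  60  87  80  84  95 164 132  70  77  76 127 171 167 173 172 161 158
  161 158]
 [ 62  57  71  73  80  98 112  99  75  81  99  75  64  59  59  90  99 100
   97  99]
 [ 60  58  77  84  88  98  76  67  74  80  99  64  61  68  52  55  91 100
   97  98]
 [ 58  58  79  82  84  67  51  61  71  81 100  62  53  56  52  57  51  74
   96  99]
 [ 61  60  79  83  83  65  50  53  63  82  73  56  58  58  55  52  57  59
   68  95]
 [ 63  62  79  81  83  64  56  53  56  54  56  51  57  53  60  59  58  60
   58  68]]
die_face 0.632 [1 0]
nest 0.89 [0 0]
flask 0.85 [ 0 -1]
spat 0.872 [2 4]
beaker 0.754 [0 0]
```

The plunger is static and upright: the shaft columns below the fork stay at 270–275 in the side view, and the head top matches its projected position. The robot is clear, so I'm handing in.

```bash
python3 -c "
from workcell import workorder;print(workorder.job_done())"
```

```text
the job is handed in; nothing more can be done
None
```

I twisted the plunger free with the die block still in its nest, hung it upright by its collar in the forked rest and let go. The job was handed in at about 21 s with the gripper clear; I planned the moves clear of the beaker, flask, dish and spatula, but had no clean final image check that they stayed put.

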